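Fit the food processor's drive spindle and hold it home

ROBOT

A 6-joint arm with a two-finger parallel gripper is mounted at the origin on the work surface. World frame = base frame: x ahead of the robot, y to its left, z up, the work surface at z = 0. Lengths are in m, angles in rad, forces in N, time in s.
With the tool pointing down it reaches from about 0.375 to 0.9 m from the base axis. Payload 3.1 kg.
Tool frame: the origin (TCP) lies between the finger pads; the fingertips stand manip.finger_overhang ahead of it and the grasp point (between the pads) lies 5 mm behind it (manip.finger_overhang is the distance from the TCP to the fingertips, in m); z points along the fingers, y is the line along which they close (so a half turn about z gives the same grasp; the last joint's range is limited). The gripper opens to 85 mm and grips with 20 to 120 N. Pads are 22 mm wide; open, the fingers measure 114 mm over their backs; the gripper's body (76 mm by 85 mm) begins 54 mm behind the grasp point. The pads swing forward as they close: fully open they stand 13 mm farther back than shut.
Start: joints at [-1.486, 0.527, 1.433, -0, 1.181, -0.178], TCP at [0.163, -0.603, 0.245] pointing down, gripper open.
Joint ranges: [-3.08, 3.08], [-0.75, 2.2], [0.22, 2.44], [-1.43, 4.57], [0, 2.65], [-2.85, 2.85]. Speed limits (rad/s): [2.79, 2.79, 3.14, 3.14, 3.14, 3.14].

INTERFACE

Orientations are given as a unit quaternion [x, y, z, w].
In Python, from station import manip gives the robot as it stands.
- The arm moves only by the tool drive_tool, never from a script. Its argument "plan" is a list of rows, each a list of 7 numbers: the shift along the tool's x, y, z in m, then the turn, a rotation vector about the tool's x, y, z in degrees, then the opening, from -1 (shut) to 1 (fully open). In form: [[x, y, z, wx, wy, wz, gripper], ...]. A call has 1 to 10 rows; each row shifts and turns the commanded pose from where the row before left it, along the tool's axes as they then stand; what a row does not reach is not made up. A row lasts 1/10 s, in which the tool goes at most 50 mm and 8.59 degrees, less where a joint would pass 70% of its speed; a pose out of reach is approached as far as the arm can. A call is refused whole if a number of a shift passes 0.05 or a number of a turn 8.59, either way. A call with a gripper value outside its range is refused whole. The fingers move at their own pace and stop on an object; "newtons" is the grip in N (left out, the last holds). Time passes only in rows, so rows that do not move let the fingers close. It gives the time, the measured TCP pose, the force, the opening and the grip force at its end, in the units of the state.
- manip.sense(): the state, without advancing time (a new reading comes with each control period).
- manip.snapshot(name): name is "scene" or "top"; returns a dict with "image" (480x640x3 uint8, red, green, blue), "z_map" (480x640 float32, m along the optical axis (not along the pixel's ray), 0 where there is no reading), "fov_y" (degrees; the focal length in pixels is half the picture's height over the tangent of half this angle, whatever the lens; pixels are square), "cx", "cy" (the principal point, pixels), "extrinsics" (4x4, takes a point from camera to world coordinates). Camera axes: x right, y up, looking along -z (the intrinsics and any distortion apply to the point x, -y, -z); pixel columns grow to the right and rows downward; lengths in m; the calibration is good to about 2 mm. A picture is of the moment at which its call begins.
- manip.sign_off(): hands the job in; it is judged then, once.
The state is a dict: "t": time; "q": joint angles; "qd": joint speeds; "tau": joint torques, N m; "tcp_pos": TCP position; "tool_rot": TCP orientation; "force": force on the tool from outside, world axes, zero at the start; "ft_torque": the same for the moment, N m; "finger_gap": opening from 0.0 (shut) to 1.0 (fully open); "gripper_force": force on a finger pad.
Only numpy, scipy, OpenCV 4.12 (cv2) and the standard library are available. Lean on these libraries where they do the work, as an engineer would, in place of code of your own. Each camera call takes 0.05 s, during which the arm holds its last target. There are 200 camera calls.

TASK

Fit the food processor's drive spindle: lift it out of its caddy, pass its winged end down through the hole in the middle of the bowl, then press and turn it until the wings drop into the sprung drive socket underneath. Keep pushing until its collar sits flat on the raised ring in the bowl, and finish still holding it pushed down there, because the spring lifts it again if you let go. Leave the other things on the counter where they are.

Things in the scene. Friction and masses are not known exactly. Their poses are not given: they have to be found in the camera images.
- spindle: Loose drive spindle, 120 mm tall, about 90 g, white plastic with a steel foot; origin at the centre of its lower end, z up along it. From the bottom: four wings to 12 mm, a 14 mm neck, a round bearing (30 mm wide), a collar (48 mm wide), a 22 mm column, a flat-sided grip block on top. It starts upright, turned any way, hanging by its collar in the caddy's hole.
- spindle_grip (a point): Centre of the spindle's grip block, on its axis, 98 mm above its lower end, with the spindle's axes. The block spans 78 to 120 mm above the lower end, 26 mm along x, 16 mm along y; take it by its flat sides, which face +y and -y. Nothing wider than 22 mm is below it down to the collar's top (at 49 mm).
- spindle_collar (a point): Centre of the underside of the spindle's round collar, 43 mm above its lower end. The collar is 6 mm thick; below it the 30 mm bearing runs down to 24 mm and tapers to 22 mm wide at 18 mm above the lower end.
- spindle_tip (a point): Centre of the spindle's lower end. Four steel wings form a cross along the spindle's x and y axes: 28 mm over the tips, 6 mm thick, 12 mm tall, square at the bottom.
- processor: Food processor without its lid, fixed: black round motor base, 180 mm wide, 105 mm high, a clear bowl locked on it; origin under its axis at counter height, z up. The bowl is open, 150 mm wide inside at the rim, rim 200 mm and floor 110 mm above the counter, with a loop handle on its +y side reaching 125 mm from the axis.
- ring_top (a point): Centre of the top of the raised ring in the middle of the bowl's floor, 125 mm above the counter: ring 41 mm wide outside, round a 32 mm through hole. Fully home, the collar's underside rests on this ring, the wings are 11 mm deep in the socket below and the socket is pressed down 5 mm (8 N). With the wings not in the slot the collar stops at least 9 mm above the ring.
- socket_top (a point): Centre of the drive socket's top face at rest, below the hole, 98 mm above the counter (fixed point). The socket has a cross slot 9 mm wide, 11 mm deep, and is sprung: it yields up to 7 mm downwards (4 N to start, 0.8 N more per mm). Press the wings on it a few mm and turn until it springs up around them.
- socket_floor (a point): Centre of the floor of the socket's slot at rest, 87 mm above the counter (fixed point). The socket starts stopped at any angle about the vertical, not reported; the wings fit every quarter turn, so turning 90 degrees plus a little either way finds it. It resists turning with 0.3 N m, far more than the wings' rubbing; with the wings in, it turns along, which does no harm.
- caddy: Grey accessory caddy, fixed, 110 mm (x) by 210 mm (y) by 55 mm high, origin under its centre. The spindle hangs in a 36 mm hole 50 mm from the centre towards its +y end, its lower end 12 mm above the counter, its collar on the caddy's top; a steel grating disc lies on the other half, its knob reaching 67 mm above the counter.
- container: Bystander: navy plastic food container with four latches, shut, 126 x 167 mm, 67 mm high; origin under its centre. Leave alone.
- votive: Bystander: green glass votive dish, 68 mm wide, 50 mm high; origin under its centre. Leave alone.
- spoon: Bystander: steel spoon, 180 mm long, lying along its x axis. Leave alone.
- dipper: Bystander: wooden honey dipper, 155 mm long, lying along its x axis, head 28 mm thick. Leave alone.
Things that resemble listed ones, but are neither listed nor needed, are in the scene too. Several things have the shape of the spindle; the one meant has the colours described above.

How it is judged:
By the outcome, as a careful person would: the job done as asked, in the order asked, and still so for the second after the job is handed in, while the arm keeps its last pose, push and grip.
It also fails if it takes over 48 s, if anything falls off the work surface, if the arm or the gripper's body presses on something with over 40 N, if the wrist force passes 120 N, or if a joint passes its speed limit or range.

## Working session

There is one attempt and no reset: what is moved stays moved. The work goes in short steps, Python scripts to look and compute and a tool call to move; the robot and the scene stay as the last step left them, time stands still between calls to the robot, and variables do not carry over. Pictures are saved under pics/ and viewed, at most 10 in all, crops included, and the job is handed in when it is done.

Besides the shell and the picture viewer there is one more tool, called as name(argument=value, ...), one argument or row to a line, values as JSON. drive_tool: Moves the arm, as the interface text tells. Its arguments: {"type":"object","properties":{"plan":{"type":"array"},"newtons":{"type":"number"}},"required":["plan"]}

```bash
mkdir -p pics; ls
python3 - <<'E'
from station import manip
import cv2,numpy as np
print(manip.sense(), manip.finger_overhang)
for n in("scene","top"):
    s=manip.snapshot(n); np.savez(n+"0.npz",**s)
    cv2.imwrite(f"pics/{n}0.png",s["image"][:,:,::-1]); print(n,s["fov_y"],s["cx"],s["cy"],s["extrinsics"].round(4).tolist(),[k for k in s])
E
```

```text
pics
{'t': 0.0, 'q': array([-1.48553459e+00,  5.28461159e-01,  1.43390150e+00, -9.43014133e-06,
        1.18136598e+00, -1.78488468e-01]), 'qd': array([-8.14673426e-04,  5.32736633e-05, -1.94341050e-04,  2.43604258e-04,
       -6.75898440e-04,  4.76365930e-04]), 'tau': array([-1.40137279e-03, -4.42354560e+01, -1.78025669e+01, -4.58796076e-04,
        8.41838890e-03,  1.02065616e-05]), 'tcp_pos': array([ 0.16291374, -0.60269299,  0.2443369 ]), 'tool_rot': array([ 9.91316272e-01,  1.31494897e-01,  4.54092362e-05, -1.06703385e-03]), 'force': array([ 0.68434757, -0.11339195, -0.27096039]), 'ft_torque': array([-0.00290071, -0.04406788, -0.0214909 ]), 'gripper_force': 0.0, 'finger_gap': 0.9993841842245981} 0.014
scene 49.20477872672279 311.0012706528857 246.44641591067267 [[0.8329, -0.4467, 0.3268, 0.8852], [0.5533, 0.6886, -0.4687, -0.378], [-0.0156, 0.5712, 0.8207, 0.9563], [0.0, 0.0, 0.0, 1.0]] ['image', 'z_map', 'fov_y', 'cx', 'cy', 'extrinsics']
top 56.35923467222833 323.7132446022821 235.55230427759733 [[-0.0187, 0.9977, -0.0646, 0.4886], [-0.9998, -0.0193, -0.0088, 0.0912], [-0.0101, 0.0644, 0.9979, 0.9619], [0.0, 0.0, 0.0, 1.0]] ['image', 'z_map', 'fov_y', 'cx', 'cy', 'extrinsics']
```

View pics/scene0.png

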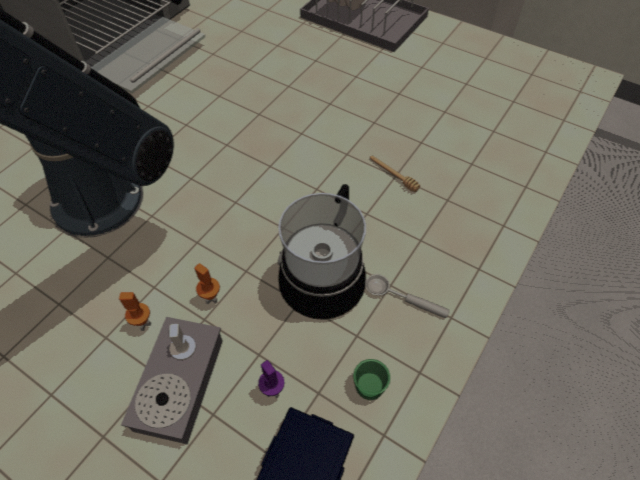

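View pics/top0.png

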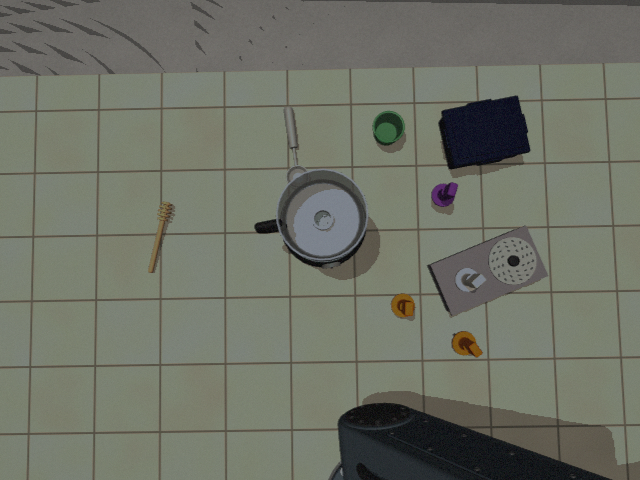

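The candidates with the spindle's shape are white (scene 180,340; top 470,280, in the caddy), orange (scene 205,283 and 135,308; top 403,305 and 465,344) and purple (scene 270,378; top 444,194). Only the white one matches the colours described, and it also hangs in the caddy. I'll confirm that in a crop and measure.

```bash
cat > h.py <<'E'
import numpy as np,cv2
def cloud(s):
    h,w=s["z_map"].shape; f=h/2/np.tan(np.radians(float(s["fov_y"]))/2)
    v,u=np.mgrid[:h,:w]; z=s["z_map"]
    p=np.stack([(u-s["cx"])/f*z,-(v-s["cy"])/f*z,-z],-1)
    E=s["extrinsics"]; return p@E[:3,:3].T+E[:3,3]
def ray(s,uv,zp):
    f=s["z_map"].shape[0]/2/np.tan(np.radians(float(s["fov_y"]))/2); E=s["extrinsics"]
    uv=np.atleast_2d(uv).astype(float)
    d=np.stack([(uv[:,0]-s["cx"])/f,-(uv[:,1]-s["cy"])/f,-np.ones(len(uv))],-1)@E[:3,:3].T
    return E[:3,3]+d*((zp-E[2,3])/d[:,2])[:,None]
E
python3 - <<'E'
from h import *
ims=[]
for n,(a,b,c,d) in {"scene":(150,305,60,60),"top":(440,250,60,60)}.items():
    s=np.load(n+"0.npz"); P=cloud(s); 
    ims.append(cv2.resize(s["image"][b:b+d,a:a+c,::-1],(390,390),interpolation=cv2.INTER_CUBIC))
    q=P[b:b+d,a:a+c].reshape(-1,3); t=q[q[:,2]>.12]
    print(n,"counter z",np.median(P[200:210,(150 if n=="scene" else 210):(160 if n=="scene" else 220),2]))
    print("block n",len(t),t.mean(0).round(4),t[:,2].max(), cv2.minAreaRect((t[:,:2]*1000).astype(np.float32)), np.percentile(t,[5,95],0).round(4).tolist())
    m=(q[:,2]>.058)&(q[:,2]<.066); print("collar",m.sum(),cv2.minEnclosingCircle((q[m][:,:2]*1000).astype(np.float32)), q[m].mean(0))
    # caddy
    if n=="top":
        R=P[215:330,415:560].reshape(-1,3); m=(abs(R[:,2]-.055)<.004); print("caddy",cv2.minAreaRect((R[m][:,:2]*1000).astype(np.float32)))
    # ring
    a,b=(322,250) if n=="scene" else (324,220)
    R=P[b-60:b+60,a-60:a+60].reshape(-1,3); print("proc hist",np.histogram(R[:,2],np.arange(.08,.22,.01)))
    R=P[b-14:b+14,a-14:a+14].reshape(-1,3); m=abs(R[:,2]-.125)<.005; print("ring",m.sum(),cv2.minEnclosingCircle((R[m][:,:2]*1000).astype(np.float32)),R[m].mean(0))
    ims.append(cv2.resize(s["image"][b-30:b+30,a-30:a+30,::-1],(390,390),interpolation=cv2.INTER_CUBIC))
im=np.vstack([np.hstack(ims[:2]),np.hstack(ims[2:])]); cv2.imwrite("pics/crop1.png",cv2.resize(im,(600,600)))
E
```

```text
scene counter z 0.00043847812075226145
block n 172 [ 0.4995 -0.2037  0.2121] 0.9562934955793866 ((662.0438232421875, -282.9132080078125), (21.612348556518555, 484.56317138671875), 64.37139129638672) [[0.4463, -0.378, 0.1222], [0.8852, -0.1741, 0.9563]]
collar 418 ((447.2755432128906, -177.2122039794922), 61.284210205078125) [ 0.45579149 -0.18342479  0.06091383]
proc hist (array([ 195,  398, 1159, 1320,  597,  412,  488,  467,  516,  524,  515,
        726,  323,    0]), array([0.08, 0.09, 0.1 , 0.11, 0.12, 0.13, 0.14, 0.15, 0.16, 0.17, 0.18,
       0.19, 0.2 , 0.21, 0.22]))
ring 171 ((576.2449951171875, 102.21477508544922), 21.770360946655273) [0.57628304 0.10123412 0.12465439]
top counter z -3.495010809939636e-05
block n 154 [ 0.4559 -0.1686  0.1736] 0.9618972059173656 ((464.4400329589844, -52.13014221191406), (289.68218994140625, 25.0320987701416), 85.36599731445312) [[0.4441, -0.1942, 0.1228], [0.4739, -0.0784, 0.4249]]
collar 501 ((455.32000732421875, -199.9724578857422), 76.2918930053711) [ 0.46413895 -0.19961603  0.06021256]
caddy ((471.9371337890625, -231.46792602539062), (110.53071594238281, 211.74424743652344), 21.233230590820312)
proc hist (array([  10,  247, 1649, 2219,  357,  195,  217,  213,  247,  240,  255,
        680,  362,    0]), array([0.08, 0.09, 0.1 , 0.11, 0.12, 0.13, 0.14, 0.15, 0.16, 0.17, 0.18,
       0.19, 0.2 , 0.21, 0.22]))
ring 150 ((575.2711181640625, 101.11695098876953), 20.532527923583984) [0.57556664 0.10121266 0.12508747]
```

View pics/crop1.png

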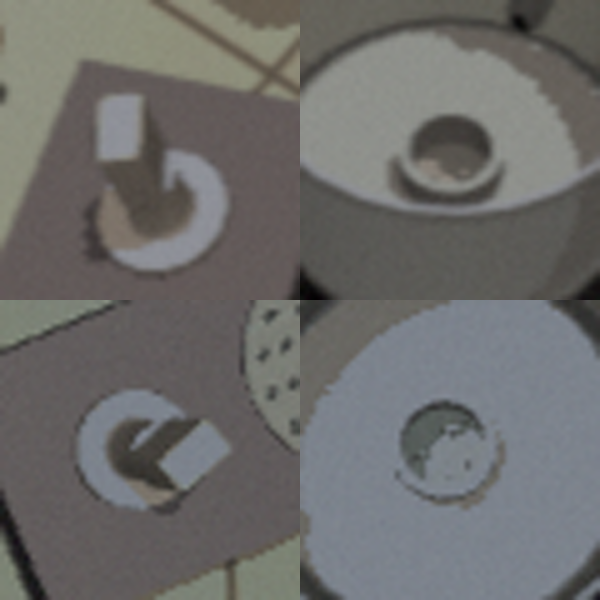

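The crop confirms it: a white spindle with a white collar in the grey caddy. The block's top face is at top px (476,281) and scene px (174,331), and the ring shows at top px (324,220). Next I'll fit the block angle and centre with the outliers removed.

Run:
```python
from h import *
for n,(a,b,c,d) in {"scene":(150,305,60,60),"top":(440,250,60,60)}.items():
    s=np.load(n+"0.npz"); P=cloud(s); q=P[b:b+d,a:a+c]
    t=q[(q[...,2]>.127)&(q[...,2]<.138)]
    print(n,len(t),t.mean(0).round(4),cv2.minAreaRect((t[:,:2]*1000).astype(np.float32)))
    # color: bright top-face mask rays
    hgt=q[...,2]; m=((hgt>.11)&(hgt<.14)).astype(np.uint8)
    g=cv2.cvtColor(s["image"][b:b+d,a:a+c],cv2.COLOR_RGB2GRAY); mm=(m>0)&(g>np.percentile(g[m>0],35))&(hgt>.125)
    ys,xs=np.nonzero(mm); w=ray(s,np.c_[xs+a,ys+b],.132); print(len(w),w.mean(0).round(4),cv2.minAreaRect((w[:,:2]*1000).astype(np.float32)))
    m=(abs(hgt-.061)<.004)&(np.hypot(q[...,0]-.455,q[...,1]+.185)<.035)&(g>110)
    t=q[m]; print("collar",m.sum(),cv2.minEnclosingCircle((t[:,:2]*1000).astype(np.float32)),t.mean(0))
```

```text
scene 130 [ 0.4562 -0.1841  0.1318] ((456.0458984375, -183.55979919433594), (15.509448051452637, 25.077396392822266), 40.93482971191406)
124 [ 0.4559 -0.1839  0.132 ] ((455.8313903808594, -184.04031372070312), (15.934858322143555, 25.36785888671875), 36.06972122192383)
collar 253 ((454.4922790527344, -183.29237365722656), 23.5137882232666) [ 0.4600508  -0.18473806  0.06150693]
top 126 [ 0.4539 -0.1837  0.1315] ((453.3122863769531, -184.11044311523438), (17.057022094726562, 25.981264114379883), 41.133724212646484)
110 [ 0.4539 -0.1846  0.132 ] ((454.0550537109375, -184.36953735351562), (15.3580961227417, 23.580453872680664), 43.26194763183594)
collar 209 ((454.4139709472656, -185.04995727539062), 23.83841323852539) [ 0.45573241 -0.17865593  0.06094067]
```

drive_tool(
  plan=[
    [0,0,0,0,0,-8.5,1],
    [0,0,0,0,0,-8.5,1],
    [0,0,0,0,0,-8.5,1],
    [0,0,0,0,0,-8.5,1],
    [0,0,0,0,0,-8.5,1],
    [0,0,0,0,0,-8.5,1],
    [0,0,0,0,0,-8.5,1],
    [0,0,0,0,0,-8.5,1],
    [0,0,0,0,0,-8.5,1],
    [0,0,0,0,0,-8.5,1],
  ],
)

```text
t: 1.1
tcp_pos: [0.163, -0.6029, 0.2447]
tool_rot: [0.64, 0.769, 0.0, -0.0]
force: [0.3, -0.1, -0.6]
finger_gap: 0.996
gripper_force: 0.0
```

drive_tool(
  plan=[
    [0,0,0,0,0,-8.5,1],
    [0,0,0,0,0,-8.5,1],
    [0,0,0,0,0,-8.5,1],
    [0,0,0,0,0,-4.9,1],
    [0,0,0,0,0,0,1],
  ],
)

```text
t: 1.6
tcp_pos: [0.1629, -0.603, 0.2448]
tool_rot: [0.419, 0.908, 0.001, -0.0]
force: [-0.2, 0.7, -0.1]
finger_gap: 0.999
gripper_force: 0.0
```

```bash
cat >> h.py <<'E'
def delta(m,target):
    from scipy.spatial.transform import Rotation as R
    s=m.sense(); r=R.from_quat(s["tool_rot"]); x=r.as_matrix()
    print("t",s["t"],"tcp",s["tcp_pos"].round(4),"z",x[:,2].round(4),"yaw x",np.degrees(np.arctan2(x[1,0],x[0,0])).round(2),"q6",s["q"][5].round(2),"F",s["force"].round(1),"gap",round(s["finger_gap"],3),round(s["gripper_force"],1))
    print("tool delta mm",(x.T@(np.array(target)-s["tcp_pos"])*1000).round(1))
E
python3 -c "
from h import *;from station import manip as m
delta(m,[.4546,-.1842,.2443])"
```

```text
t 1.6 tcp [ 0.1629 -0.603   0.2448] z [-1.0e-04  1.2e-03 -1.0e+00] yaw x 130.5 q6 -2.19 F [-0.2  0.7 -0.1] gap 0.999 0.0
tool delta mm [129.  493.7   1. ]
```

drive_tool(
  plan=[
    [0.0107,0.041,0,0,0,0,1],
    [0.0107,0.041,0,0,0,0,1],
    [0.0107,0.041,0,0,0,0,1],
    [0.0107,0.041,0,0,0,0,1],
    [0.0107,0.041,0,0,0,0,1],
    [0.0107,0.041,0,0,0,0,1],
    [0.0107,0.041,0,0,0,0,1],
    [0.0107,0.041,0,0,0,0,1],
    [0.0107,0.041,0,0,0,0,1],
    [0.0107,0.041,0,0,0,0,1],
  ],
)

```text
t: 2.6
tcp_pos: [0.4059, -0.2541, 0.2453]
tool_rot: [0.42, 0.908, 0.0, 0.0]
force: [0.2, -0.6, 0.1]
finger_gap: 0.996
gripper_force: 0.0
```

drive_tool(
  plan=[
    [0.011,0.042,0.0,0,0,0,1],
    [0.011,0.0417,0.0,0,0,0,1],
    [0,0,0.02,0,0,0,1],
    [0,0,0,0,0,0,1],
    [0,0,0,0,0,0,1],
  ],
)

```text
t: 3.1
tcp_pos: [0.4542, -0.1845, 0.2251]
tool_rot: [0.419, 0.908, 0.0, -0.001]
force: [0.5, -1.1, 0.3]
finger_gap: 1.004
gripper_force: 0.0
```

```bash
python3 -c "
from h import *;from station import manip as m
delta(m,[.4546,-.1842,.105])"
```

```text
t 3.1 tcp [ 0.4542 -0.1845  0.2251] z [-1.2e-03  6.0e-04 -1.0e+00] yaw x 130.46 q6 -1.32 F [ 0.5 -1.1  0.3] gap 1.004 0.0
tool delta mm [ -0.2   0.6 120.1]
```

drive_tool(
  plan=[
    [0,0.0005,0.03,0,0,0,1],
    [0,0,0.03,0,0,0,1],
    [0,0,0.03,0,0,0,1],
    [0,0,0.02,0,0,0,1],
    [0,0,0.01,0,0,0,1],
    [0,0,0,0,0,0,1],
  ],
)

```text
t: 3.7
tcp_pos: [0.4544, -0.185, 0.1047]
tool_rot: [0.42, 0.908, 0.0, -0.001]
force: [-0.3, 0.8, 0.3]
finger_gap: 1.002
gripper_force: 0.0
```

drive_tool(
  plan=[
    [0,0,0,0,0,0,-1],
    [0,0,0,0,0,0,-1],
    [0,0,0,0,0,0,-1],
    [0,0,0,0,0,0,-1],
    [0,0,0,0,0,0,-1],
    [0,0,0,0,0,0,-1],
    [0,0,0,0,0,0,-1],
    [0,0,0,0,0,0,-1],
  ],
  newtons=70,
)

```text
t: 4.5
tcp_pos: [0.4551, -0.1843, 0.1057]
tool_rot: [0.419, 0.908, -0.0, 0.0]
force: [-0.6, -0.3, 5.9]
finger_gap: 0.178
gripper_force: 69.7
```

```bash
python3 -c "
from h import *;from station import manip as m
delta(m,[.4546,-.1842,.315])"
```

```text
t 4.5 tcp [ 0.4551 -0.1843  0.1057] z [ 5.e-04 -3.e-04 -1.e+00] yaw x 130.52 q6 -1.32 F [-0.6 -0.3  5.9] gap 0.178 69.7
tool delta mm [   0.3   -0.3 -209.3]
```

drive_tool(
  plan=[
    [0,0,-0.01,0,0,0,-1],
    [0,0,-0.02,0,0,0,-1],
    [0,0,-0.03,0,0,0,-1],
    [0,0,-0.03,0,0,0,-1],
    [0,0,-0.03,0,0,0,-1],
    [0,0,-0.03,0,0,0,-1],
    [0,0,-0.03,0,0,0,-1],
    [0,0,-0.03,0,0,0,-1],
    [0,0,-0.01,0,0,0,-1],
    [0,0,0,0,0,0,-1],
  ],
)

```text
t: 5.5
tcp_pos: [0.4553, -0.1844, 0.3265]
tool_rot: [0.418, 0.908, -0.0, 0.002]
force: [-0.5, 0.0, -1.5]
finger_gap: 0.179
gripper_force: 68.8
```

Run:
```python
from h import *;from station import manip as m
delta(m,[.5758,.1015,.325])
ims=[]
for n in("scene","top"):
    s=m.snapshot(n); np.savez(n+"1.npz",**s); ims.append(s["image"][:,:,::-1])
cv2.imwrite("pics/lift.png",cv2.resize(np.hstack(ims),(800,300)))
```

```text
t 5.5 tcp [ 0.4553 -0.1844  0.3265] z [ 0.0026 -0.0018 -1.    ] yaw x 130.52 q6 -1.32 F [-0.5  0.  -1.5] gap 0.179 68.8
tool delta mm [139.1 277.4   1.3]
```

View pics/lift.png

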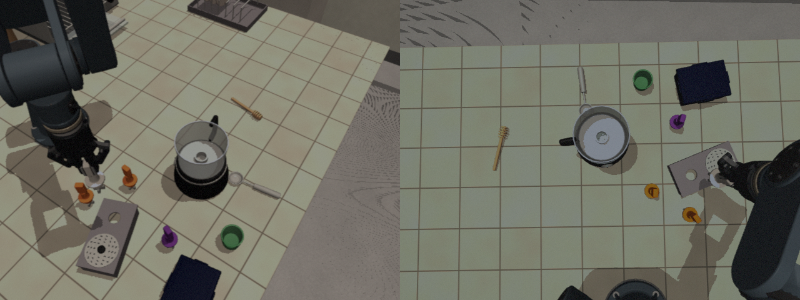

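The spindle is out of the caddy and in the gripper (scene about px 152,288; top about px 507,288), and the caddy hole is empty. Moving over the bowl.

drive_tool(
  plan=[
    [0.0139,0.0277,0,0,0,0,-1],
    [0.0139,0.0277,0,0,0,0,-1],
    [0.0139,0.0277,0,0,0,0,-1],
    [0.0139,0.0277,0,0,0,0,-1],
    [0.0139,0.0277,0,0,0,0,-1],
    [0.0139,0.0277,0,0,0,0,-1],
    [0.0139,0.0277,0,0,0,0,-1],
    [0.0139,0.0277,0,0,0,0,-1],
    [0.0139,0.0277,0,0,0,0,-1],
    [0.0139,0.0277,0,0,0,0,-1],
  ],
)

```text
t: 6.6
tcp_pos: [0.5744, 0.1026, 0.3225]
tool_rot: [0.419, 0.908, -0.001, -0.002]
force: [0.2, -0.8, -1.1]
finger_gap: 0.174
gripper_force: 68.8
```

drive_tool(
  plan=[
    [0,0,0,0,0,0,-1],
    [0,0,0,0,0,0,-1],
    [0,0,0,0,0,0,-1],
  ],
)

```text
t: 6.9
tcp_pos: [0.5743, 0.1007, 0.3238]
tool_rot: [0.419, 0.908, -0.001, -0.001]
force: [-0.1, 0.4, -0.7]
finger_gap: 0.178
gripper_force: 68.8
```

Run:
```python
from h import *;from station import manip as m
delta(m,[.5758,.1015,.325])
ims=[]
for n in("scene","top"):
    s=m.snapshot(n); np.savez(n+"2.npz",**s)
    P=cloud(s); c=(np.hypot(P[...,0]-.5758,P[...,1]-.1015)<.04)&(P[...,2]>.2)&(P[...,2]<.31)
    ys,xs=np.nonzero(c); print(n,c.sum(),xs.min(),xs.max(),ys.min(),ys.max())
    x,y=int(xs.mean()),int(ys.mean()); x=max(x,60);y=max(y,60)
    ims.append(cv2.resize(s["image"][y-60:y+60,x-60:x+60,::-1],(400,400))); print(x,y)
cv2.imwrite("pics/over.png",np.hstack(ims))
```

```text
t 6.9 tcp [0.5743 0.1007 0.3238] z [-3.4e-03 -4.0e-04 -1.0e+00] yaw x 130.49 q6 -0.72 F [-0.1  0.4 -0.7] gap 0.178 68.8
tool delta mm [-0.4  1.6 -1.3]
scene 608 308 335 189 221
321 202
top 25 313 327 222 224
321 223
```

View pics/over.png

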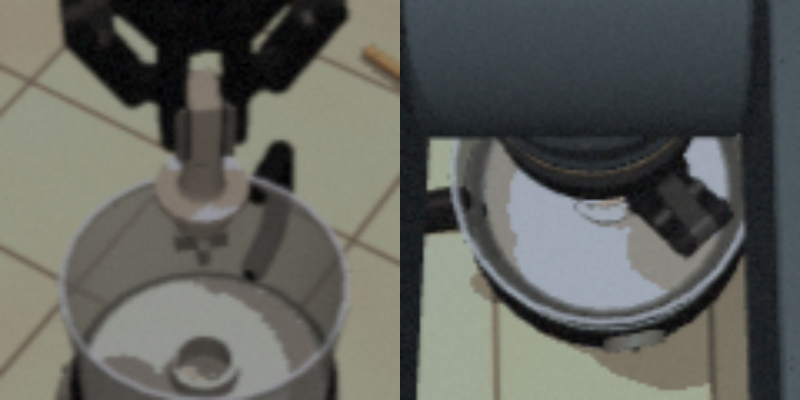

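The spindle hangs over the bowl in the scene view: collar near px (321,200), wings near (321,215), ring at (322,250). Next I'll measure the collar against the ring in the same camera.

Run:
```python
from h import *
s=np.load("scene2.npz"); P=cloud(s)
from scipy.optimize import least_squares
reg=np.hypot(P[...,0]-.5758,P[...,1]-.1015)<.035
z=P[...,2][reg&(P[...,2]>.2)]
print(np.histogram(z,np.arange(.22,.34,.005)))
def circ(p,r): return least_squares(lambda c:np.hypot(p[:,0]-c[0],p[:,1]-c[1])-r,p.mean(0)[:2],loss="soft_l1",f_scale=.0005).x
# collar outline by bounding: points on collar top
m=reg&(abs(P[...,2]-.2798)<.003); q=P[m]; h=cv2.convexHull((q[:,:2]*1000).astype(np.float32)); print("collar top",len(q),cv2.minEnclosingCircle((q[:,:2]*1000).astype(np.float32)),np.median(q[:,2]),"hullfit r24",circ(h[:,0]/1000,.0238))
# column 22mm between z .285 and .305
for a,b in((.284,.292),(.292,.30),(.30,.308)):
    m=reg&(P[...,2]>a)&(P[...,2]<b)&(np.hypot(P[...,0]-.575,P[...,1]-.101)<.016); q=P[m]; print("col",a,len(q),circ(q,.011))
# bearing z .249-.27
m=reg&(P[...,2]>.256)&(P[...,2]<.271)&(np.hypot(P[...,0]-.575,P[...,1]-.101)<.02); q=P[m]; print("bearing",len(q),circ(q,.015) if len(q)>5 else 0)
for f in ("scene0","scene2","top0"):
    s=np.load(f+".npz");Q=cloud(s); m=(np.hypot(Q[...,0]-.5758,Q[...,1]-.1015)<.026)&(abs(Q[...,2]-.125)<.003); q=Q[m]
    h=cv2.convexHull((q[:,:2]*1000).astype(np.float32))[:,0]/1000; print(f,"ring",len(q),cv2.minEnclosingCircle((q[:,:2]*1000).astype(np.float32)),circ(h,.0205))
```

```text
(array([  0,   2,  23,  29,  31,   0,   9,  23,  12,   0,  10, 221, 135,
        31,  24,  22,  26,  10,  21,  44,  55,  56,  57,  54]), array([0.22 , 0.225, 0.23 , 0.235, 0.24 , 0.245, 0.25 , 0.255, 0.26 ,
       0.265, 0.27 , 0.275, 0.28 , 0.285, 0.29 , 0.295, 0.3  , 0.305,
       0.31 , 0.315, 0.32 , 0.325, 0.33 , 0.335, 0.34 ]))
collar top 317 ((575.0208740234375, 102.52313995361328), 24.768611907958984) 0.2795203837527894 hullfit r24 [0.57511548 0.10211873]
col 0.284 49 [0.57397684 0.1026373 ]
col 0.292 40 [0.57448577 0.10296551]
col 0.3 36 [0.57458454 0.10313124]
bearing 34 [0.57408664 0.10283377]
scene0 ring 144 ((575.5732421875, 102.47482299804688), 21.3232364654541) [0.57593179 0.10212653]
scene2 ring 142 ((575.943603515625, 102.07415008544922), 21.81124496459961) [0.57653761 0.10213899]
top0 ring 143 ((575.2711181640625, 101.11695098876953), 20.532527923583984) [0.57540831 0.10135977]
```

drive_tool(
  plan=[
    [-0.0009,0.0011,0,0,0,0,-1],
    [0,0,0.02,0,0,0,-1],
    [0,0,0.02,0,0,0,-1],
    [0,0,0.02,0,0,0,-1],
    [0,0,0.02,0,0,0,-1],
    [0,0,0.01,0,0,0,-1],
    [0,0,0.005,0,0,0,-1],
    [0,0,0,0,0,0,-1],
    [0,0,0,0,0,0,-1],
  ],
)

```text
t: 7.9
tcp_pos: [0.5773, 0.1013, 0.2312]
tool_rot: [0.419, 0.908, 0.0, 0.001]
force: [-0.4, -0.7, -1.1]
finger_gap: 0.179
gripper_force: 68.9
```

Run:
```python
from h import *;from station import manip as m
delta(m,[.5757,.1007,.210])
s=m.snapshot("scene"); P=cloud(s); zt=m.sense()["tcp_pos"][2]
ct=zt+.005-.049
def fit(m_): 
    q=P[m_]; c=cv2.minEnclosingCircle((q[:,:2]*1000).astype(np.float32)); return len(q),c
reg=np.hypot(P[...,0]-.5758,P[...,1]-.1015)<.03
print("collar",fit(reg&(abs(P[...,2]-ct)<.003)))
cv2.imwrite("pics/near.png",cv2.resize(s["image"][170:290,240:400,::-1],(640,480),interpolation=cv2.INTER_CUBIC))
```

```text
t 7.9 tcp [0.5773 0.1013 0.2312] z [ 0.0019 -0.     -1.    ] yaw x 130.5 q6 -0.72 F [-0.4 -0.7 -1.1] gap 0.179 68.9
tool delta mm [ 0.6 -1.7 21.2]
collar (258, ((578.6294555664062, 102.90035247802734), 24.062301635742188))
```

View pics/near.png

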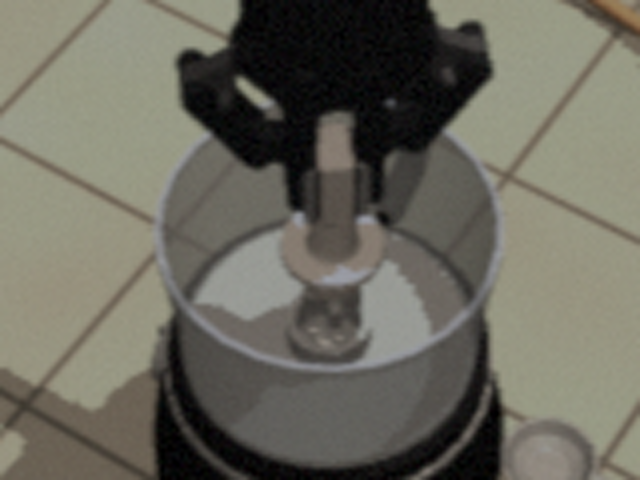

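The scene crop shows the wings just above the ring, with the collar at crop px (332,255) and the ring at (330,330). The pose reading is still settling, so I'll rest and read again.

drive_tool(
  plan=[
    [0,0,0,0,0,0,-1],
    [0,0,0,0,0,0,-1],
    [0,0,0,0,0,0,-1],
  ],
)

```text
t: 8.25
tcp_pos: [0.5768, 0.1015, 0.2307]
tool_rot: [0.419, 0.908, 0.0, 0.0]
force: [-0.6, 0.5, -1.3]
finger_gap: 0.177
gripper_force: 68.9
```

```bash
cat >> h.py <<'E'
def look(m,n=3,rr=None):
    for i in range(n):
        s=m.snapshot("scene"); P=cloud(s); st=m.sense(); ct=st["tcp_pos"][2]+.005-.049
        reg=np.hypot(P[...,0]-.5758,P[...,1]-.1015)<.03; q=P[reg&(abs(P[...,2]-ct)<.003)]
        q2=P[reg&(P[...,2]>ct+.004)&(P[...,2]<ct+.03)]
        print("tcp",st["tcp_pos"].round(4),"collar",len(q),[np.round(v,1) for v in cv2.minEnclosingCircle((q[:,:2]*1000).astype(np.float32))],"med z",np.median(q[:,2]).round(4),"col mean",q2.mean(0)[:2].round(4))
E
python3 - <<'E'
from h import *;from station import manip as m
look(m,4); delta(m,[.5757,.1007,.210])
E
```

```text
tcp [0.5767 0.1015 0.2306] collar 261 [array([577.8, 101.4]), np.float64(24.2)] med z 0.1863 col mean [0.5817 0.0966]
tcp [0.5767 0.1015 0.2305] collar 263 [array([577.4, 102.7]), np.float64(24.2)] med z 0.1862 col mean [0.5818 0.0968]
tcp [0.5766 0.1015 0.2304] collar 260 [array([577.6, 101.9]), np.float64(24.1)] med z 0.1863 col mean [0.5821 0.0963]
tcp [0.5766 0.1015 0.2303] collar 275 [array([577.5, 102.7]), np.float64(24.0)] med z 0.1863 col mean [0.5815 0.0959]
t 8.45 tcp [0.5766 0.1015 0.2303] z [ 1.e-04  0.e+00 -1.e+00] yaw x 130.52 q6 -0.72 F [ 0.3  0.8 -1.5] gap 0.178 68.9
tool delta mm [ 0.  -1.2 20.3]
```

drive_tool(
  plan=[
    [0.0007,-0.0008,0,0,0,0,-1],
    [0,0,0.005,0,0,0,-1],
    [0,0,0.005,0,0,0,-1],
    [0,0,0.005,0,0,0,-1],
    [0,0,0.005,0,0,0,-1],
    [0,0,0,0,0,0,-1],
    [0,0,0,0,0,0,-1],
  ],
)

```text
t: 9.15
tcp_pos: [0.5755, 0.1014, 0.21]
tool_rot: [0.419, 0.908, -0.0, -0.0]
force: [0.4, 0.5, -1.1]
finger_gap: 0.176
gripper_force: 68.9
```

Run:
```python
from h import *;from station import manip as m
look(m,2); delta(m,[.5756,.1013,.195])
```

```text
tcp [0.5756 0.1014 0.2103] collar 249 [array([577.1, 101.8]), np.float64(24.5)] med z 0.1659 col mean [0.5806 0.0963]
tcp [0.5758 0.1015 0.2105] collar 259 [array([576.9, 102.2]), np.float64(24.0)] med z 0.1662 col mean [0.5807 0.0962]
t 9.25 tcp [0.5758 0.1015 0.2105] z [ 5.e-04  0.e+00 -1.e+00] yaw x 130.51 q6 -0.72 F [ 0.2 -0.4 -0.7] gap 0.176 68.9
tool delta mm [-0.  -0.2 15.5]
```

The wings are in the hole without touching. Going further down.

drive_tool(
  plan=[
    [0.0002,-0.0003,0.003,0,0,0,-1],
    [0,0,0.003,0,0,0,-1],
    [0,0,0.003,0,0,0,-1],
    [0,0,0.003,0,0,0,-1],
    [0,0,0.002,0,0,0,-1],
    [0,0,0,0,0,0,-1],
    [0,0,0,0,0,0,-1],
  ],
)

```text
t: 9.95
tcp_pos: [0.5752, 0.1014, 0.1962]
tool_rot: [0.419, 0.908, -0.0, -0.0]
force: [0.0, 0.1, -0.3]
finger_gap: 0.175
gripper_force: 68.9
```

Run:
```python
from h import *;from station import manip as m
delta(m,[.5756,.1013,.191])
```

```text
t 9.95 tcp [0.5752 0.1014 0.1962] z [-1.e-04  0.e+00 -1.e+00] yaw x 130.51 q6 -0.72 F [ 0.   0.1 -0.3] gap 0.175 68.9
tool delta mm [-0.3  0.2  5.2]
```

drive_tool(
  plan=[
    [0,0,0.002,0,0,0,-1],
    [0,0,0.002,0,0,0,-1],
    [0,0,0.002,0,0,0,-1],
    [0,0,0.001,0,0,0,-1],
    [0,0,0.001,0,0,0,-1],
    [0,0,0,0,0,0,-1],
  ],
)

```text
t: 10.55
tcp_pos: [0.5755, 0.1011, 0.1882]
tool_rot: [0.418, 0.908, -0.0, 0.0]
force: [0.8, -1.1, -0.6]
finger_gap: 0.176
gripper_force: 69.0
```

Run:
```python
from h import *;from station import manip as m
delta(m,[.5756,.1013,.187])
look(m,1)
```

```text
t 10.55 tcp [0.5755 0.1011 0.1882] z [ 8.e-04 -6.e-04 -1.e+00] yaw x 130.52 q6 -0.72 F [ 0.8 -1.1 -0.6] gap 0.176 69.0
tool delta mm [0.1 0.1 1.2]
tcp [0.5756 0.1011 0.1882] collar 246 [array([576.7, 101.4]), np.float64(24.1)] med z 0.1441 col mean [0.581  0.0962]
```

drive_tool(
  plan=[
    [0,0,0.001,0,0,0,-1],
    [0,0,0.001,0,0,0,-1],
    [0,0,0.001,0,0,0,-1],
    [0,0,0,0,0,0,-1],
  ],
)

```text
t: 11.0
tcp_pos: [0.5754, 0.1012, 0.1852]
tool_rot: [0.419, 0.908, -0.0, 0.0]
force: [1.2, -1.0, -0.5]
finger_gap: 0.183
gripper_force: 69.0
```

Run:
```python
from h import *;from station import manip as m
delta(m,[.5756,.1013,.187]); look(m,1)
```

```text
t 11.0 tcp [0.5754 0.1012 0.1852] z [ 5.e-04 -3.e-04 -1.e+00] yaw x 130.52 q6 -0.72 F [ 1.2 -1.  -0.5] gap 0.183 69.0
tool delta mm [-0.   0.2 -1.8]
tcp [0.5754 0.1012 0.1852] collar 246 [array([576.1, 101.7]), np.float64(24.6)] med z 0.141 col mean [0.581  0.0962]
```

There's no reaction 6 mm below the socket top, so the wings seem to have found the slot at this angle already. I'll keep lowering and check against the floor and the spring.

drive_tool(
  plan=[
    [0,0,0.001,0,0,0,-1],
    [0,0,0.001,0,0,0,-1],
    [0,0,0.001,0,0,0,-1],
    [0,0,0.001,0,0,0,-1],
    [0,0,0,0,0,0,-1],
  ],
)

```text
t: 11.55
tcp_pos: [0.5754, 0.1013, 0.1813]
tool_rot: [0.419, 0.908, 0.0, 0.0]
force: [0.9, -2.9, -0.8]
finger_gap: 0.181
gripper_force: 69.0
```

drive_tool(
  plan=[
    [0,0,0.001,0,0,0,-1],
    [0,0,0.001,0,0,0,-1],
    [0,0,0,0,0,0,-1],
    [0,0,0,0,0,0,-1],
  ],
)

```text
t: 11.95
tcp_pos: [0.5755, 0.1013, 0.1797]
tool_rot: [0.419, 0.908, 0.0, 0.0]
force: [0.9, -2.6, 2.5]
finger_gap: 0.179
gripper_force: 69.3
```

Run:
```python
from h import *;from station import manip as m
delta(m,[.5756,.1013,.175]); look(m,1)
```

```text
t 11.95 tcp [0.5755 0.1013 0.1797] z [ 7.e-04 -2.e-04 -1.e+00] yaw x 130.52 q6 -0.72 F [ 0.9 -2.6  2.5] gap 0.179 69.3
tool delta mm [-0.1  0.1  4.7]
tcp [0.5754 0.1013 0.1796] collar 233 [array([575.9, 101.4]), np.float64(24.3)] med z 0.1355 col mean [0.5807 0.0961]
```

drive_tool(
  plan=[
    [-0.0002,-0.0002,0.001,0,0,0,-1],
    [0,0,0.001,0,0,0,-1],
    [0,0,0.001,0,0,0,-1],
    [0,0,0.001,0,0,0,-1],
    [0,0,0,0,0,0,-1],
    [0,0,0,0,0,0,-1],
  ],
  newtons=100,
)

```text
t: 12.6
tcp_pos: [0.5755, 0.1012, 0.1758]
tool_rot: [0.419, 0.908, 0.0, 0.0]
force: [1.6, -2.3, 6.2]
finger_gap: 0.176
gripper_force: 99.4
```

Run:
```python
from h import *;from station import manip as m
delta(m,[.5756,.1013,.175]); look(m,1)
```

```text
t 12.6 tcp [0.5755 0.1012 0.1758] z [ 9.e-04  1.e-04 -1.e+00] yaw x 130.51 q6 -0.72 F [ 1.6 -2.3  6.2] gap 0.176 99.4
tool delta mm [0.  0.2 0.8]
tcp [0.5755 0.1012 0.1758] collar 247 [array([576.3, 102.2]), np.float64(23.8)] med z 0.1317 col mean [0.5807 0.0963]
```

Collar top is at 131.7 mm, against 131 when home, and the spring shows in the force. Pressing on until the ring takes load.

drive_tool(
  plan=[
    [0,0,0.0005,0,0,0,-1],
    [0,0,0.0005,0,0,0,-1],
    [0,0,0.0005,0,0,0,-1],
    [0,0,0,0,0,0,-1],
    [0,0,0,0,0,0,-1],
  ],
)

```text
t: 13.15
tcp_pos: [0.5755, 0.1012, 0.1757]
tool_rot: [0.418, 0.908, 0.0, 0.001]
force: [-1.9, -2.0, 13.7]
finger_gap: 0.176
gripper_force: 100.1
```

Run:
```python
from h import *;from station import manip as m
delta(m,[.5756,.1013,.175]); look(m,1)
```

```text
t 13.15 tcp [0.5755 0.1012 0.1757] z [ 1.5e-03 -1.0e-04 -1.0e+00] yaw x 130.52 q6 -0.72 F [-1.9 -2.  13.7] gap 0.176 100.1
tool delta mm [0.  0.2 0.7]
tcp [0.5755 0.1012 0.1757] collar 247 [array([576.5, 102.3]), np.float64(24.1)] med z 0.1317 col mean [0.5808 0.0962]
```

It's seated: the TCP stopped moving while the force rose from 6 to 14 N. I'll add a small margin and take a final look.

drive_tool(
  plan=[
    [0,0,0.0005,0,0,0,-1],
    [0,0,0.0005,0,0,0,-1],
    [0,0,0,0,0,0,-1],
    [0,0,0,0,0,0,-1],
    [0,0,0,0,0,0,-1],
    [0,0,0,0,0,0,-1],
  ],
)

```text
t: 13.8
tcp_pos: [0.5755, 0.1012, 0.1757]
tool_rot: [0.418, 0.908, 0.0, 0.001]
force: [-3.6, -2.5, 18.9]
finger_gap: 0.168
gripper_force: 100.9
```

Run:
```python
from h import *;from station import manip as m
delta(m,[.5756,.1013,.175]); look(m,1)
s=m.snapshot("scene"); cv2.imwrite("pics/end.png",cv2.resize(s["image"][170:290,240:400,::-1],(640,480),interpolation=cv2.INTER_CUBIC))
```

```text
t 13.8 tcp [0.5755 0.1012 0.1757] z [ 2.e-03 -2.e-04 -1.e+00] yaw x 130.53 q6 -0.72 F [-3.6 -2.5 18.9] gap 0.168 100.9
tool delta mm [0.1 0.1 0.7]
tcp [0.5755 0.1011 0.1757] collar 244 [array([576.5, 101.4]), np.float64(24.3)] med z 0.1316 col mean [0.5806 0.0962]
```

View pics/end.png

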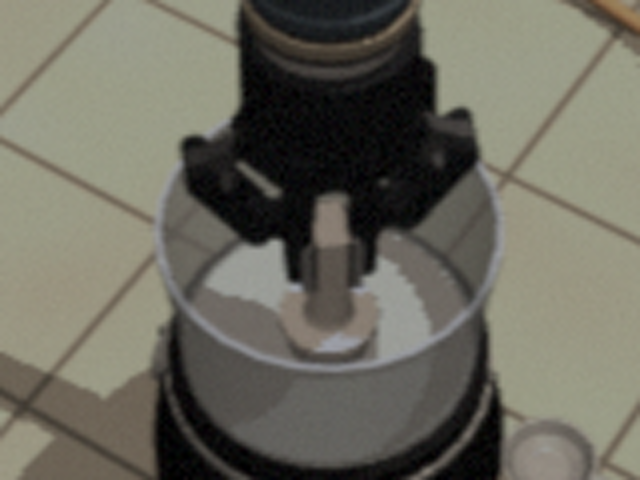

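The crop shows the collar sitting flat on the ring at crop px (330,325), with the gripper still holding and the bowl clear of the fingers.

```bash
python3 -c "
from station import manip as m
print(m.sign_off())"
```

```text
the job is handed in; nothing more can be done
None
```

The spindle is in the drive socket with its collar seated on the ring, and the arm is still holding it down with about 19 N; I handed the job in at about 14 s. The wings dropped into the slot at the first angle, so no turning was needed.

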